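# Slide the drying board into its slot under the bottle stand

### The arm

A 6-joint arm with a two-finger parallel gripper is mounted at the origin on the work surface. World frame = base frame: x ahead of the robot, y to its left, z up, the work surface at z = 0. Lengths are in mm, angles in rad, forces in N, time in s.
With the tool pointing down it reaches from about 375 to 925 mm from the base axis. Payload 5.7 kg.
Tool frame: the origin (TCP) lies midway between the tips of the shut fingers; the grasp point (between the pads) lies 19 mm behind it; z points along the fingers, y is the line along which they close (so a half turn about z gives the same grasp; the last joint's range is limited). The gripper opens to 85 mm and grips with 20 to 120 N. Pads are 22 mm wide; open, the fingers measure 114 mm over their backs; the gripper's body (76 mm by 85 mm) begins 54 mm behind the grasp point. The pads swing forward as they close: fully open they stand 13 mm farther back than shut.
Start: joints at [-1.242, 0.359, 1.51, -0, 1.272, -0.115], TCP at [257.606, -541.851, 231.267] pointing down, gripper open.
Joint ranges: [-2.97, 2.97], [-1.01, 2.36], [0.21, 2.38], [-0.96, 4.11], [0.2, 2.71], [-2.98, 2.98]. Speed limits (rad/s): [2.39, 2.39, 3.14, 3.14, 3.14, 3.14].

### API

Orientations are given as a rotation vector (axis times angle).
In Python, from workcell import ctrl gives the robot as it stands.
- The arm moves only by the shell command python3 -m pendant 'ROWS' [FORCE]. ROWS is JSON, a list of rows, each a list of 7 numbers: the shift along the tool's x, y, z as a fraction of full scale, then the turn, a rotation vector about the tool's x, y, z as a fraction of full scale, then the finger opening in mm, from 0 to 85.4. A call has exactly 8 rows; each row is the pose to reach, as a shift and turn from the pose commanded when the call began, along the tool's axes at that moment, turning the shorter way round; what a row does not reach only later rows make up. Full scale, the value 1, is 12 cm for a shift and 360 degrees for a turn. A row lasts 1/10 s, in which the tool goes at most 50 mm and 8.59 degrees, less where a joint would pass 70% of its speed; a pose out of reach is approached as far as the arm can. A call with a number of a shift or a turn outside -1 to 1 is refused whole. A call with a gripper value outside its range is refused whole. The fingers move at their own pace and stop on an object; FORCE is the grip in N (left out, the last holds). Time passes only in rows, so rows that repeat a pose let the fingers close, or fill a call up. It gives the time, the measured TCP pose, the force, the opening and the grip force at its end, in the units of the state.
- ctrl.state(): the state, without advancing time (a new reading comes with each control period).
- ctrl.camera(name): name is "side" or "top"; returns a dict with "img" (420x560x3 uint8, blue, green, red), "z_map" (420x560 float32, mm along the optical axis (not along the pixel's ray), 0 where there is no reading), "fx", "fy", "cx", "cy" (pixels), "pose" (4x4, takes a point from camera to world coordinates). Camera axes: x right, y down, z forward; pixel columns grow to the right and rows downward; lengths in mm; the calibration is good to about 2 mm. A picture is of the moment at which its call begins.
- ctrl.finish_job(): hands the job in; it is judged then, once.
Trained networks look in the newest picture that a camera, given by its name, has taken for a name from the list of things; names that differ only in an ending like _2 or _b are one class to them, and where a whole thing is asked for, a point or a joint stands for the part that bears it (a point fixed in the world has none). Each returns a list of dicts, best first, with "confidence" (0 to 1); they miss things now and then, are a little off and sometimes report something else, mostly with a low value. They report only what shows in the picture. A call takes as long as a camera call. They do not tell look-alikes from the thing itself.
- ctrl.spot_in(thing, camera): "location" ([column, row] in pixels, amid what is visible of it).
The state is a dict: "clock": time; "joint_pos": joint angles; "dq": joint speeds; "effort": joint torques, N m; "ee_pos": TCP position; "eef_rot": TCP orientation; "wrist_force": force on the tool from outside, world axes, zero at the start; "moment": the same for the moment, N m; "opening": finger opening in mm; "grasp_force": force on a finger pad.
Only numpy, scipy, OpenCV 4.12 (cv2) and the standard library are available. Lean on these libraries where they do the work, as an engineer would, in place of code of your own. Each camera call takes 0.05 s, during which the arm holds its last target. There are 200 camera calls.

### The job

A bottle is standing in front of the slot of the low wooden bottle stand. Move it aside, keeping it upright on the table and out of the drying board's way; then slide the flat drying board along the table into the slot until it is fully home against the stop inside. Leave the other bottles where they stand.

Things in the scene. Friction and masses are not known exactly. Their poses are not given: they have to be found in the camera images.
- stand: Low wooden bottle stand, fixed, 130 (x) x 150 (y) x 34 mm high. Origin: centre of its underside, on the table. Under it a slot runs along x, 118 mm wide, 22 mm high, floored by the table; walls 16 mm thick. Stop inside at x = +55 mm. A top plate covers the rear half (x > 0); in the front half a 13 mm lip overhangs the slot at each side, so the board shows from above.
- mouth (a point): Centre of the slot's open end, at table height, x = -65 mm in the stand's frame; axes as the stand's, +x points into the slot. Guides at the mouth flare outwards: 128 mm apart at the very end, 116 mm at their narrowest, 16 mm inside.
- board: Flat plywood drying board with a cork-faced top, loose on the table: 130 mm long (x), 110 mm wide (y), 18 mm thick, about 0.22 kg. Origin: centre of its underside. It goes in lengthwise, either end first; home, its leading end meets the stop, its centre is at x = -10 mm in the stand's frame and its trailing end sticks out 10 mm.
- bottle: Amber glass bottle with a black cap, 42 mm diameter, 90 mm tall, about 0.13 kg, standing on the table just in front of the slot's mouth. Origin at the centre of its underside, z up.
- side_bottle: Bystander: amber bottle without label, 36 mm diameter, 75 mm tall, on the table beside the stand (+y side). Origin at the centre of its underside.
- small_a: Bystander: small amber bottle, 28 mm diameter, 58 mm tall, standing on the stand's rear top plate. Origin at the centre of its underside.
- small_b: Bystander: second small amber bottle like the first, also on the rear top plate.
There are look-alikes about, which are no part of the job. Several things look just like the stand: the one meant starts farthest from the robot's base.

How it is judged (in metres and radians):
On the way, in this order (a step that is already met when the one before it is completed fails the run):
1. the bottle stands upright on the table, out of the board's way ((y of bottle in the frame of stand above 0.08 m or y of bottle in the frame of stand below -0.08 m or x of bottle in the frame of stand below -0.3 m or x of bottle in the frame of stand above 0.085 m) and angle between bottle's own z axis and vertical below 0.1 rad and height (world z) of bottle below 0.01 m and linear speed of bottle below 0.02 m/s), for 0.2 s.
2. the board is fully home in the slot (x of board in the frame of stand above -0.015 m and y of board in the frame of stand between -0.008 and 0.008 m and angle between the x axis of board and the x axis of stand, either way round below 0.08 rad and height (world z) of board below 0.006 m and angle between board's own z axis and vertical below 0.06 rad and linear speed of board below 0.02 m/s), for 0.2 s.
At the end, for the whole second after the job is handed in: Board flat in the slot and at rest: within 5 mm of fully home, 8 mm of the slot's centre line, 0.08 rad of its direction. Bottle upright on the table, at rest, its centre 80 mm or more to the side of the slot's centre line, or over 300 mm in front of or 85 mm behind the stand's centre (all of step 1 and all of step 2); the robot touches nothing.
It fails at once if the bottle in front of the slot is tipped over (angle between bottle's own z axis and vertical above 0.6 rad).
It fails at once if the bystander side_bottle is displaced by more than 30 mm (distance of side_bottle from where it was at the start of the episode above 0.03 m).
It fails at once if the bystander small_a is displaced by more than 30 mm (distance of small_a from where it was at the start of the episode above 0.03 m).
It fails at once if the bystander small_b is displaced by more than 30 mm (distance of small_b from where it was at the start of the episode above 0.03 m).
It also fails if it takes over 69 s, if anything falls off the work surface, if the arm or the gripper's body presses on something with over 40 N, if the wrist force passes 120 N, or if a joint passes its speed limit or range.

## Working session

There is one attempt and no reset: what is moved stays moved. The work goes in short steps, Python scripts to look and compute and a shell command to move; the robot and the scene stay as the last step left them, time stands still between calls to the robot, and variables do not carry over. Pictures are saved under pics/ and viewed, at most 10 in all, crops included, and the job is handed in when it is done.

```bash
mkdir -p pics; ls
cat > h.py <<'E'
import numpy as np, cv2
from scipy.spatial.transform import Rotation as R
from workcell import ctrl
def cloud(c):
    z=c["z_map"].astype(float); v,u=np.indices(z.shape)
    p=np.stack([(u-c["cx"])/c["fx"]*z,(v-c["cy"])/c["fy"]*z,z],-1)
    T=np.array(c["pose"]); w=p@T[:3,:3].T+T[:3,3]; w[z==0]=np.nan
    return w
E
python3 - <<'E'
from h import *
for n in ["top","side"]:
    c=ctrl.camera(n); cv2.imwrite(f"pics/{n}0.png",c["img"]); w=cloud(c); np.save(f"{n}0.npy",w)
    print(n,np.round(c["pose"],3).tolist(),c["fx"],c["cx"],c["cy"])
    for t in ["stand","board","bottle","side_bottle","small_a"]:
        for d in ctrl.spot_in(t,n):
            u,v=map(int,d["location"]); print(t,[u,v],round(d["confidence"],2),np.round(w[v,u]))
s=ctrl.state(); print(s)
E
```

```text
pics
top [[-0.022, -0.989, 0.144, 386.227], [-1.0, 0.022, -0.003, 75.974], [0.0, -0.144, -0.99, 903.627], [0.0, 0.0, 0.0, 1.0]] 415.68879099522815 278.9809928482677 211.0999276142273
stand [220, 178] 0.86 [587. 198.  33.]
stand [360, 295] 0.83 [335. -90.  34.]
stand [156, 307] 0.66 [320. 329.  33.]
stand [275, 164] 0.42 [607.  79.  67.]
board [366, 188] 0.75 [ 562. -117.   18.]
bottle [273, 165] 0.65 [606.  83.  64.]
side_bottle [230, 235] 0.76 [461. 172.  75.]
small_a [207, 157] 0.49 [618. 216.  91.]
small_a [202, 193] 0.47 [545. 226.  90.]
side [[0.999, -0.001, 0.034, 460.564], [-0.027, -0.618, 0.785, -537.784], [0.021, -0.786, -0.618, 562.103], [0.0, 0.0, 0.0, 1.0]] 450.28955844721264 284.59427384959304 205.1341866656914
stand [329, 194] 0.9 [580. 179.  27.]
stand [185, 305] 0.76 [ 337. -104.   34.]
stand [208, 158] 0.62 [326. 308.  28.]
board [337, 328] 0.74 [ 559. -137.   20.]
bottle [352, 227] 0.93 [606.  54.  47.]
side_bottle [271, 195] 0.73 [464. 155.  42.]
small_a [314, 169] 0.7 [550. 208.  67.]
{'clock': 0.6, 'joint_pos': array([-1.24211164e+00,  3.58793882e-01,  1.51041258e+00,  2.55383962e-05,
        1.27249848e+00, -1.15118538e-01]), 'dq': array([-0.00073399, -0.00283527, -0.00205921,  0.00066231,  0.00025407,
       -0.0004463 ]), 'effort': array([-7.16960440e-04, -5.27302694e+01, -2.78920949e+01, -1.40350330e-04,
        2.25213575e-03, -1.65359950e-05]), 'ee_pos': array([ 257.60587901, -541.84455127,  231.26562387]), 'eef_rot': array([-3.06445414e+00, -6.91380790e-01, -1.93253721e-05]), 'wrist_force': array([0.81710197, 0.48446058, 0.58197824]), 'moment': array([ 0.00944214, -0.04035079,  0.01596254]), 'grasp_force': 0.0, 'opening': 85.68547145450974}
```

Run:
```python
from h import *
a=cv2.imread("pics/top0.png")
cv2.imwrite("pics/crop0.png",cv2.resize(a[110:260,150:430],(800,428),interpolation=cv2.INTER_CUBIC))
w=np.load("top0.npy"); z=w[...,2]
def rect(m,name):
    m=m.astype(np.uint8); n,l,st,_=cv2.connectedComponentsWithStats(m)
    for i in range(1,n):
        if st[i,4]>60:
            p=w[l==i]; r=cv2.minAreaRect(p[:,:2].astype(np.float32)); print(name,st[i].tolist(),np.round(r[0],1),np.round(r[1],1),round(r[2],1),"z",round(np.median(p[:,2]),1))
v,u=np.indices(z.shape)
rect((z>12)&(z<24),"board"); rect((z>29)&(z<40),"stand"); rect((z>50)&(z<110),"bottles")
```

```text
board [422, 20, 66, 41, 266] [ 923.8 -354.4] [161.1  79.9] 61.2 z 18.3
board [413, 30, 78, 51, 253] [ 838.9 -304.5] [191.   93.7] 60.5 z 18.3
board [379, 78, 26, 22, 126] [ 784. -182.] [58.5 33.7] 59.9 z 19.1
board [478, 88, 34, 34, 390] [ 747.4 -416.4] [78.1 63. ] 38.0 z 17.7
board [520, 93, 38, 90, 312] [ 658.7 -471.3] [211.8  70.3] 15.0 z 18.2
board [531, 94, 29, 34, 115] [ 743.8 -544.3] [95.8 48. ] 38.6 z 15.8
board [120, 142, 5, 81, 155] [587.6 412.2] [178.9   2.8] 3.5 z 17.8
board [332, 154, 74, 67, 2968] [ 565.1 -122.2] [110.3 131.1] 21.0 z 18.2
board [545, 207, 14, 44, 163] [ 465.1 -509.2] [93.8  5.6] 4.8 z 18.0
board [507, 210, 23, 95, 311] [ 407.1 -429.1] [199.3   4.1] 6.0 z 18.2
board [540, 356, 20, 61, 563] [ 146.6 -469.7] [ 36.  117.2] 82.8 z 18.0
board [0, 370, 53, 50, 2179] [151.6 594.5] [112.1  93.5] 88.3 z 19.8
stand [422, 16, 70, 44, 270] [ 922.1 -352.4] [168.   82.5] 60.7 z 34.4
stand [415, 26, 79, 51, 245] [ 839.3 -304.2] [191.3  93.8] 60.4 z 34.4
stand [382, 72, 25, 23, 305] [ 795.6 -188.8] [52.1 53.7] 1.6 z 30.4
stand [479, 83, 40, 38, 264] [ 752.9 -422.8] [89.8
[... 710 characters left out ...]
stand [551, 364, 9, 34, 110] [ 158.3 -472. ] [64.   5.7] 2.3 z 33.7
bottles [418, 11, 80, 62, 552] [ 879.8 -328. ] [122.6 152.9] 8.7 z 53.8
bottles [185, 97, 27, 28, 589] [728.2 239.2] [55.8 54.5] 0.9 z 69.6
bottles [0, 140, 106, 32, 1929] [639.8 547.4] [ 59.5 223.7] 3.4 z 77.9
bottles [268, 151, 19, 20, 302] [617.6  74.8] [37.9 40. ] 89.0 z 64.5
bottles [200, 152, 15, 16, 178] [618.4 219.6] [22.4 28.2] 30.2 z 71.7
bottles [0, 166, 107, 30, 1797] [579.6 543.2] [ 41.6 222.5] 3.2 z 79.1
bottles [199, 187, 15, 15, 172] [546.3 222.1] [24.4 27.6] 45.4 z 71.2
bottles [0, 193, 108, 28, 1724] [527.6 539.2] [ 41.9 220.8] 3.1 z 79.3
bottles [224, 228, 14, 15, 147] [463.3 173.5] [27.5 28. ] 75.5 z 56.8
```

View pics/top0.png

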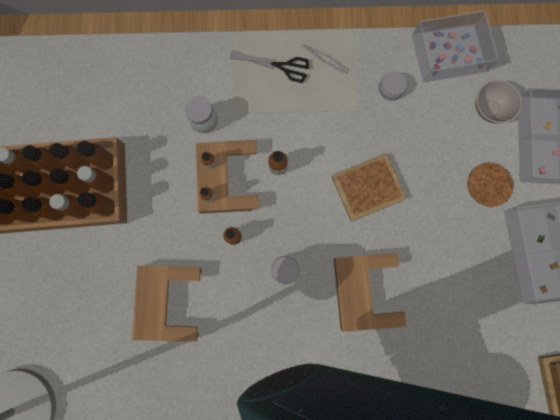

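View pics/crop0.png

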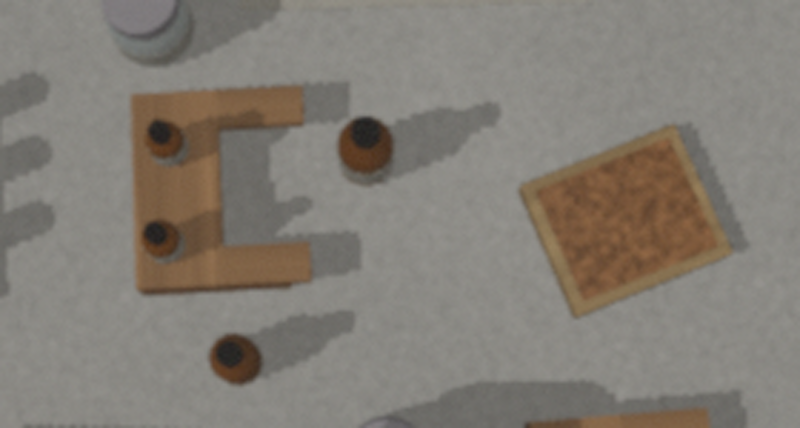

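View pics/side0.png

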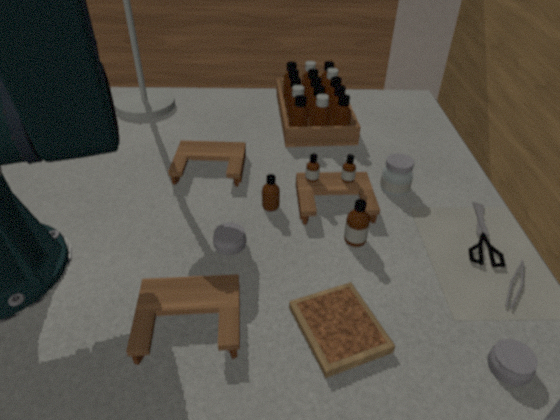

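The top view shows three stand look-alikes at (220,178), (360,295) and (156,307), which are 622, 358 and 451 mm from the base. I choose (220,178): it is the farthest, has two small bottles on it, and its mouth faces right (-y). The bottle to move is at (277,162), side_bottle at (232,236) and the board at (368,187), turned about 19° from the slot. The crop at (220,178) confirms the choice. The round cork pad at (490,185) is not the board.

```bash
python3 -m pendant '[[0.3,-0.25,0,0,0,-0.023,85],[0.6,-0.5,0,0,0,-0.046,85],[1,-0.8,0,0,0,-0.069,85],[1,-0.8,0,0,0,-0.092,85],[1,-0.8,0,0,0,-0.115,85],[1,-0.8,0,0,0,-0.138,85],[1,-0.8,0,0,0,-0.161,85],[1,-0.8,0,0,0,-0.184,85]]'
cat >> h.py <<'E'
def go(x,y,z):
    s=ctrl.state(); r=R.from_rotvec(s["eef_rot"]); p=np.array(s["ee_pos"])
    X=r.as_matrix()
    print("t",round(s["clock"],2),"tcp",np.round(p,1),"yaw",round(np.degrees(np.arctan2(X[1,0],X[0,0])),2),"open",round(s["opening"],1),"F",np.round(s["wrist_force"],1),"-> frac",np.round(X.T@(np.array([x,y,z])-p)/120,3))
E
python3 - <<'E'
from h import *
s=np.load("side0.npy"); t=np.load("top0.npy")
for w in (s,t):
    m=(w[...,2]>8)&(w[...,2]<88)&(np.hypot(w[...,0]-617,w[...,1]-75)<40); p=w[m]
    for lo in (8,25,40,60): 
        q=p[(p[:,2]>lo)&(p[:,2]<lo+15)]
        if len(q)>8: print(lo,len(q),np.round(q.min(0)),np.round(q.max(0)))
# stand from side view top face
m=(abs(s[...,2]-34)<4)&(abs(s[...,0]-593)<90)&(abs(s[...,1]-185)<90)
print(cv2.minAreaRect(s[m][:,:2].astype(np.float32)))
m=(abs(s[...,2]-18)<4)&(abs(s[...,0]-565)<100)&(abs(s[...,1]+122)<100)
print(cv2.minAreaRect(s[m][:,:2].astype(np.float32)))
go(618,75,180)
E
```

```text
clock: 1.4
ee_pos: [324.9, -403.5, 231.4]
eef_rot: [2.182, 2.26, -0.0]
wrist_force: [0.1, -0.3, -0.8]
opening: 84.9
grasp_force: 0.0
8 142 [597.  49.   8.] [639.  75.  23.]
25 153 [597.  48.  25.] [637.  72.  40.]
40 179 [596.  49.  40.] [639.  76.  55.]
60 162 [600.  53.  60.] [633.  80.  75.]
8 20 [597.  55.  12.] [611.  95.  23.]
25 30 [597.  56.  26.] [610.  95.  39.]
40 52 [597.  54.  41.] [626.  94.  55.]
60 120 [601.  58.  60.] [632.  94.  75.]
((592.9176635742188, 181.51890563964844), (150.5470733642578, 134.2440948486328), 1.5679619312286377)
((563.8236694335938, -125.55734252929688), (110.65238952636719, 131.49986267089844), 21.020479202270508)
t 1.4 tcp [ 324.9 -403.5  231.4] yaw 92.03 open 84.9 F [ 0.1 -0.3 -0.8] -> frac [3.899 2.582 0.428]
```

```bash
Q='python3 -m pendant'
python3 -m pendant '[[0.3,0.2,0,0,0,0,85],[0.6,0.4,0,0,0,0,85],[0.97,0.645,0,0,0,0,85],[0.97,0.645,0,0,0,0,85],[0.97,0.645,0,0,0,0,85],[0.97,0.645,0,0,0,0,85],[0.97,0.645,0,0,0,0,85],[0.97,0.645,0,0,0,0,85]]' >/dev/null
python3 -m pendant '[[0.3,0.2,0,0,0,0,85],[0.6,0.4,0,0,0,0,85],[0.97,0.645,0,0,0,0,85],[0.97,0.645,0,0,0,0,85],[0.97,0.645,0,0,0,0,85],[0.97,0.645,0,0,0,0,85],[0.97,0.645,0,0,0,0,85],[0.97,0.645,0,0,0,0,85]]' >/dev/null
python3 -m pendant '[[0.3,0.2,0,0,0,0,85],[0.6,0.4,0,0,0,0,85],[0.97,0.645,0.2,0,0,0,85],[0.97,0.645,0.4,0,0,0,85],[0.97,0.645,0.4,0,0,0,85],[0.97,0.645,0.4,0,0,0,85],[0.97,0.645,0.4,0,0,0,85],[0.97,0.645,0.4,0,0,0,85]]' >/dev/null
python3 -m pendant '[[0.3,0.2,0,0,0,0,85],[0.6,0.4,0,0,0,0,85],[0.97,0.645,0.2,0,0,0,85],[0.97,0.645,0.4,0,0,0,85],[0.97,0.645,0.4,0,0,0,85],[0.97,0.645,0.4,0,0,0,85],[0.97,0.645,0.4,0,0,0,85],[0.97,0.645,0.4,0,0,0,85]]'
python3 -c "
from h import *
go(618,72.5,30)"
```

```text
clock: 4.6
ee_pos: [621.3, 69.6, 137.1]
eef_rot: [2.189, 2.251, 0.002]
wrist_force: [0.3, 0.1, 1.2]
opening: 85.1
grasp_force: 0.0
t 4.6 tcp [621.3  69.6 137.1] yaw 91.58 open 85.1 F [0.3 0.1 1.2] -> frac [ 0.025 -0.029  0.892]
```

```bash
python3 -m pendant '[[0.025,-0.029,0.1,0,0,0,85],[0.025,-0.029,0.3,0,0,0,85],[0.025,-0.029,0.5,0,0,0,85],[0.025,-0.029,0.7,0,0,0,85],[0.025,-0.029,0.85,0,0,0,85],[0.025,-0.029,0.89,0,0,0,85],[0.025,-0.029,0.89,0,0,0,85],[0.025,-0.029,0.89,0,0,0,85]]' 
python3 -m pendant '[[0,0,0,0,0,0,30],[0,0,0,0,0,0,30],[0,0,0,0,0,0,30],[0,0,0,0,0,0,30],[0,0,0,0,0,0,30],[0,0,0,0,0,0,30],[0,0,0,0,0,0,30],[0,0,0,0,0,0,30]]' 30
python3 -c "
from h import *
go(715,70,42)"
```

```text
clock: 5.4
ee_pos: [617.6, 73.6, 29.3]
eef_rot: [2.189, 2.253, 0.001]
wrist_force: [0.2, -0.3, 1.5]
opening: 85.1
grasp_force: 0.0
clock: 6.2
ee_pos: [617.7, 73.8, 29.4]
eef_rot: [2.188, 2.253, 0.002]
wrist_force: [-0.2, 0.2, 5.5]
opening: 40.7
grasp_force: 30.0
t 6.2 tcp [617.7  73.8  29.4] yaw 91.67 open 40.7 F [-0.2  0.2  5.5] -> frac [-0.055  0.81  -0.104]
```

```bash
python3 -m pendant '[[0,0,-0.05,0,0,0,30],[0,0,-0.1,0,0,0,30],[0,0.1,-0.12,0,0,0,30],[0,0.25,-0.12,0,0,0,30],[0,0.45,-0.12,0,0,0,30],[0,0.65,-0.12,0,0,0,30],[0,0.8,-0.12,0,0,0,30],[0,0.8,-0.12,0,0,0,30]]' 
python3 -m pendant '[[0,0,0.02,0,0,0,30],[0,0,0.05,0,0,0,30],[0,0,0.08,0,0,0,30],[0,0,0.1,0,0,0,30],[0,0,0.115,0,0,0,30],[0,0,0.118,0,0,0,30],[0,0,0.118,0,0,0,30],[0,0,0.118,0,0,0,30]]'
python3 -c "
from h import *
go(715,70,30)"
```

```text
clock: 7.0
ee_pos: [715.9, 76.4, 43.3]
eef_rot: [2.188, 2.252, 0.004]
wrist_force: [-0.1, -0.2, -1.2]
opening: 40.8
grasp_force: 30.9
clock: 7.8
ee_pos: [712.2, 76.5, 29.4]
eef_rot: [-2.188, -2.253, 0.001]
wrist_force: [-3.9, 0.3, 6.0]
opening: 40.7
grasp_force: 31.5
t 7.8 tcp [712.2  76.5  29.4] yaw 91.67 open 40.7 F [-3.9  0.3  6. ] -> frac [-0.055  0.022 -0.005]
```

```bash
python3 -m pendant '[[0,0,0,0,0,0,50],[0,0,0,0,0,0,60],[0,0,0,0,0,0,75],[0,0,0,0,0,0,85],[0,0,0,0,0,0,85],[0,0,-0.05,0,0,0,85],[0,0,-0.15,0,0,0,85],[0,0,-0.3,0,0,0,85]]' 
python3 -m pendant '[[0,0,-0.2,0,0,0,85],[0,0,-0.4,0,0,0,85],[0,0,-0.6,0,0,0,85],[-0.4,0,-0.8,0,0,0,85],[-0.7,0,-0.8,0,0,0,85],[-1,-0.3,-0.8,0,0,0,85],[-1,-0.3,-0.8,0,0,0,85],[-1,-0.3,-0.8,0,0,0,85]]' >/dev/null
python3 -m pendant '[[-0.3,-0.3,0,0,0,0,85],[-0.7,-0.3,0,0,0,0,85],[-1,-0.3,0,0,0,0,85],[-1,-0.3,0,0,0,0,85],[-1,-0.3,0,0,0,0,85],[-1,-0.3,0,0,0,0,85],[-1,-0.3,0,0,0,0,85],[-1,-0.3,0,0,0,0,85]]'
python3 - <<'E'
from h import *
c=ctrl.camera("side"); cv2.imwrite("pics/side1.png",c["img"])
w=cloud(c)
for d in ctrl.spot_in("bottle","side"):
    u,v=map(int,d["location"]); print([u,v],round(d["confidence"],2),np.round(w[v,u]))
m=(w[...,2]>10)&(w[...,2]<70)&(np.hypot(w[...,0]-712,w[...,1]-72)<45); p=w[m]
print(len(p),np.round(p.min(0)),np.round(p.max(0)))
go(600,-230,120)
E
```

```text
clock: 8.6
ee_pos: [712.5, 76.5, 65.0]
eef_rot: [-2.188, -2.253, 0.002]
wrist_force: [0.4, -0.7, 0.2]
opening: 84.6
grasp_force: 0.0
clock: 10.2
ee_pos: [648.3, -164.1, 160.8]
eef_rot: [-2.187, -2.255, -0.0]
wrist_force: [-0.4, 0.2, -0.5]
opening: 84.9
grasp_force: 0.0
[408, 226] 0.44 [ 615. -162.  237.]
52 [691.  53.  10.] [716.  79.  66.]
t 10.3 tcp [ 648.2 -164.6  160.8] yaw 91.73 open 84.7 F [ 0.6 -0.3  0.8] -> frac [-0.533 -0.418  0.34 ]
```

View pics/side1.png

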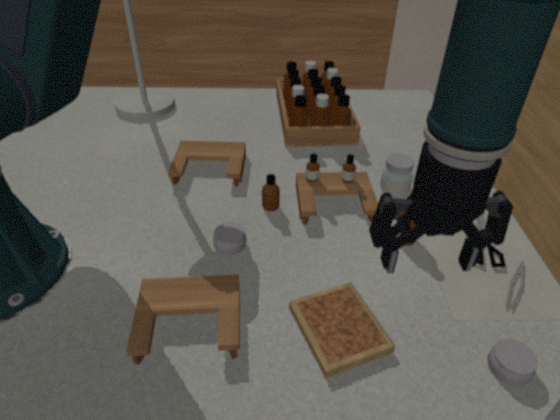

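Pictures: the bottle now stands partly hidden behind the gripper at about (405,230), and its points rise vertically at (712,74). The board at (340,327) and the bystanders have not moved. Next I press two fingertips on the cork near the trailing end, turned to the board's yaw, and drag it.

```bash
python3 -m pendant '[[0.05,-0.2,0,0,0,-0.02,40],[0.123,-0.5,0.1,0,0,-0.04,40],[0.123,-0.607,0.4,0,0,-0.053,40],[0.123,-0.607,0.7,0,0,-0.053,40],[0.123,-0.607,0.9,0,0,-0.053,40],[0.123,-0.607,0.92,0,0,-0.053,40],[0.123,-0.607,0.92,0,0,-0.053,40],[0.123,-0.607,0.92,0,0,-0.053,40]]' >/dev/null
python3 -m pendant '[[0,0,0.1,0,0,0,40],[0,0,0.2,0,0,0,40],[0,0,0.23,0,0,0,40],[0,0,0.25,0,0,0,40],[0,0,0.26,0,0,0,40],[0,0,0.26,0,0,0,40],[0,0,0.26,0,0,0,40],[0,0,0.26,0,0,0,40]]' 120
python3 - <<'E'
from h import *
go(575,-152,12)
E
```

```text
clock: 11.9
ee_pos: [575.1, -152.9, 19.4]
eef_rot: [1.785, 2.585, 0.0]
wrist_force: [-0.4, 1.1, 0.4]
opening: 40.2
grasp_force: 0.0
t 11.9 tcp [ 575.1 -152.9   19.4] yaw 110.75 open 40.2 F [-0.4  1.1  0.4] -> frac [0.008 0.002 0.062]
```

```bash
for i in 1; do python3 -m pendant '[[0,0,0.01,0,0,0,40],[0,0,0.01,0,0,0,40],[0,0,0.02,0,0,0,40],[0,0,0.02,0,0,0,40],[0,0,0.03,0,0,0,40],[0,0,0.03,0,0,0,40],[0,0,0.03,0,0,0,40],[0,0,0.03,0,0,0,40]]'; done
python3 -m pendant '[[0,0,0.01,0,0,0,40],[0,0,0.01,0,0,0,40],[0,0,0.01,0,0,0,40],[0,0,0.015,0,0,0,40],[0,0,0.015,0,0,0,40],[0,0,0.015,0,0,0,40],[0,0,0.015,0,0,0,40],[0,0,0.015,0,0,0,40]]'
```

```text
clock: 12.7
ee_pos: [574.9, -152.9, 16.5]
eef_rot: [1.785, 2.585, 0.0]
wrist_force: [-2.2, 0.8, 9.8]
opening: 39.9
grasp_force: 4.9
clock: 13.5
ee_pos: [574.9, -152.9, 16.4]
eef_rot: [1.784, 2.585, 0.0]
wrist_force: [-6.2, 1.8, 24.6]
opening: 40.0
grasp_force: 12.8
```

```bash
python3 -m pendant '[[0.01,0.035,0,0,0,0.007,40],[0.02,0.07,0,0,0,0.014,40],[0.03,0.11,0,0,0,0.021,40],[0.04,0.16,0,0,0,0.03,40],[0.05,0.2,0,0,0,0.038,40],[0.06,0.24,0,0,0,0.046,40],[0.073,0.277,0,0,0,0.053,40],[0.073,0.277,0,0,0,0.053,40]]'
python3 - <<'E'
from h import *
c=ctrl.camera("side"); cv2.imwrite("pics/side2.png",c["img"]); w=cloud(c); 
m=((abs(w[...,2]-18)<4)&(abs(w[...,0]-590)<120)&(abs(w[...,1]+110)<120)).astype(np.uint8)
n,l,st,_=cv2.connectedComponentsWithStats(m); i=1+np.argmax(st[1:,4])
print(cv2.minAreaRect(w[l==i][:,:2].astype(np.float32)), st[i])
go(603,-132,14)
E
```

```text
clock: 14.3
ee_pos: [600.3, -134.5, 16.4]
eef_rot: [-2.188, -2.253, 0.007]
wrist_force: [-13.7, -6.2, 29.2]
opening: 40.0
grasp_force: 14.5
((572.2752685546875, -122.36241912841797), (111.17518615722656, 130.72157287597656), 24.63262176513672) [ 293  290  108   82 4099]
t 14.35 tcp [ 600.3 -134.5   16.4] yaw 91.7 open 40.0 F [-14.1  -5.8  28.6] -> frac [0.02  0.023 0.02 ]
```

View pics/side2.png

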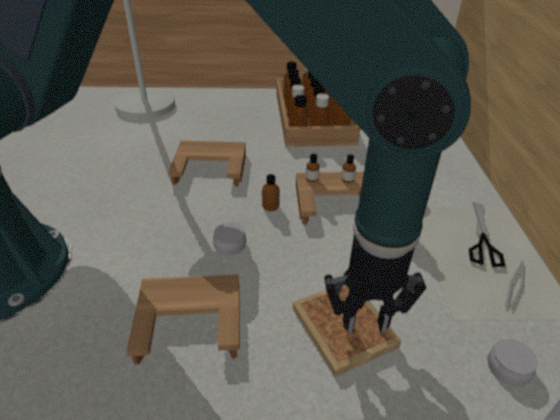

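The side view shows the fingers slipped over the cork and the board moved only about 8 mm, now near (345,327) and turned further. I'll push on its sides instead: first the long -x side with both fingertips, to straighten and shift it, then the trailing end.

```bash
python3 -m pendant '[[0,0,-0.2,0,0,0.01,50],[0,0,-0.4,0,0,0.03,60],[0,-0.3,-0.5,0,0,0.053,60],[0,-0.6,-0.5,0,0,0.076,60],[0,-0.9,-0.5,0,0,0.099,60],[0,-1,-0.5,0,0,0.122,60],[0,-1,-0.5,0,0,0.145,60],[0,-1,-0.5,0,0,0.168,60]]' >/dev/null
python3 -m pendant '[[0,0,0,0,0,0.02,60],[0,0,0,0,0,0.04,60],[0,0,0,0,0,0.06,60],[0,0,0,0,0,0.082,60],[0,0,0,0,0,0.082,60],[0,0,0,0,0,0.082,60],[0,0,0,0,0,0.082,60],[0,0,0,0,0,0.082,60]]'
python3 - <<'E'
from h import *
c=ctrl.camera("top"); w=cloud(c)
m=((abs(w[...,2]-18)<4)&(abs(w[...,0]-590)<120)&(abs(w[...,1]+110)<120)).astype(np.uint8)
n,l,st,_=cv2.connectedComponentsWithStats(m); i=1+np.argmax(st[1:,4])
print(cv2.minAreaRect(w[l==i][:,:2].astype(np.float32)), st[i])
go(465,-135,5)
E
```

```text
clock: 15.95
ee_pos: [482.9, -136.4, 73.7]
eef_rot: [-3.141, -0.048, 0.0]
wrist_force: [0.3, -0.5, -0.1]
opening: 60.1
grasp_force: 0.0
((572.9763793945312, -119.06175231933594), (109.88739013671875, 130.69647216796875), 24.744943618774414) [ 329  149   70   70 2687]
t 16.0 tcp [ 482.8 -136.4   73.7] yaw 1.74 open 59.9 F [ 0.4 -0.2 -0.1] -> frac [-0.148 -0.016  0.573]
```

```bash
python3 -m pendant '[[-0.1,-0.016,0,0,0,0,60],[-0.148,-0.016,0.15,0,0,0,60],[-0.148,-0.016,0.3,0,0,0,60],[-0.148,-0.016,0.45,0,0,0,60],[-0.148,-0.016,0.54,0,0,0,60],[-0.148,-0.016,0.57,0,0,0,60],[-0.148,-0.016,0.57,0,0,0,60],[-0.148,-0.016,0.57,0,0,0,60]]' 
python3 -m pendant '[[0.06,0,0,0,0,0,60],[0.12,0,0,0,0,0,60],[0.18,0,0,0,0,0,60],[0.24,0,0,0,0,0,60],[0.3,0,0,0,0,0,60],[0.36,0,0,0,0,0,60],[0.43,0,0,0,0,0,60],[0.5,0,0,0,0,0,60]]'
cat >> h.py <<'E'
def board(cam="top"):
    c=ctrl.camera(cam); w=cloud(c)
    m=((abs(w[...,2]-18)<4)&(abs(w[...,0]-590)<120)&(abs(w[...,1]+90)<150)).astype(np.uint8)
    n,l,st,_=cv2.connectedComponentsWithStats(m); i=1+np.argmax(st[1:,4]); p=w[l==i][:,:2]
    r=cv2.minAreaRect(p.astype(np.float32)); a=r[2] if r[2]<45 else r[2]-90
    line=593.2+(183.5-r[0][1])*0.0297
    print(cam,"centre",np.round(r[0],1),"size",np.round(r[1],1),"yaw",round(a,1),"line err x",round(r[0][0]-line,1)); return c
E
python3 - <<'E'
from h import *
board(); go(535,-135,5)
E
```

```text
clock: 16.8
ee_pos: [465.4, -135.1, 5.8]
eef_rot: [3.141, 0.046, 0.001]
wrist_force: [0.1, -0.8, 0.5]
opening: 60.2
grasp_force: 0.0
clock: 17.6
ee_pos: [525.6, -133.1, 5.2]
eef_rot: [-3.141, -0.046, 0.0]
wrist_force: [0.2, 0.7, -0.0]
opening: 59.9
grasp_force: 0.4Traceback (most recent call last):
  File "<stdin>", line 2, in <module>
  File "h.py", line 16, in board
    n,l,st,_=cv2.connectedComponentsWithStats(m); i=1+np.argmax(st[1:,4]); p=w[l==i][:,:2]
                                                      ~~~~~~~~~^^^^^^^^^^
    return _wrapfunc(a, 'argmax', axis=axis, out=out, **kwds)
    return bound(*args, **kwds)
ValueError: attempt to get argmax of an empty sequence
```

Top is hidden by the arm here, so I'll use the side camera.

Run:
```python
from h import *
c=board("side"); cv2.imwrite("pics/side3.png",c["img"]); go(535,-135,5)
```

```text
side centre [ 603.1 -129.1] size [110.3 132.4] yaw 16.4 line err x 0.7
t 17.7 tcp [ 527.2 -133.6    5.5] yaw 1.68 open 59.9 F [-0.1 -0.2 -0.2] -> frac [0.065 0.013 0.004]
```

View pics/side3.png

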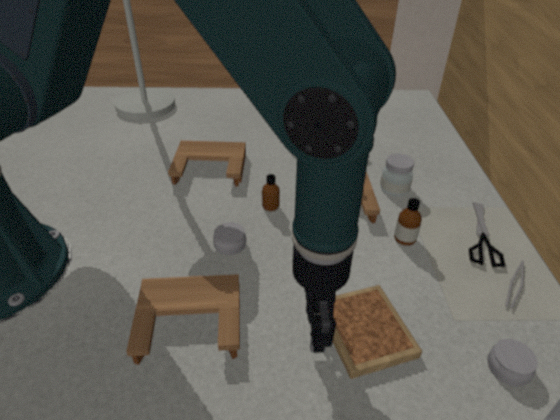

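The side view shows the board centred on the slot line at about (372,330), but still turned about 15°. The bottle stands upright at (408,225). Next I push the trailing end with both fingers; the left one touches first, which turns the board clockwise.

```bash
python3 -m pendant '[[-0.15,0,0,0,0,0,60],[-0.15,0,-0.25,0,0,-0.02,60],[-0.15,0,-0.55,0,0,-0.043,60],[0.1,0.3,-0.6,0,0,-0.066,60],[0.4,0.6,-0.6,0,0,-0.089,60],[0.64,0.94,-0.6,0,0,-0.112,60],[0.64,0.94,-0.6,0,0,-0.135,60],[0.64,0.94,-0.6,0,0,-0.158,60]]' >/dev/null
python3 -m pendant '[[0,0,0,0,0,-0.02,60],[0,0,0,0,0,-0.04,60],[0,0,0,0,0,-0.06,60],[0,0,0,0,0,-0.08,60],[0,0,0,0,0,-0.092,60],[0,0,0,0,0,-0.092,60],[0,0,0,0,0,-0.092,60],[0,0,0,0,0,-0.092,60]]'
python3 - <<'E'
from h import *
c=board("top"); cv2.imwrite("pics/top4.png",c["img"]);board("side"); go(606,-245,5)
E
```

```text
clock: 19.3
ee_pos: [605.1, -243.8, 77.3]
eef_rot: [-2.191, -2.252, -0.0]
wrist_force: [0.5, -0.9, -0.5]
opening: 60.0
grasp_force: 0.0
top centre [632.3 -57. ] size [15.7 31.5] yaw -28.1 line err x 32.0
side centre [ 600.2 -129.4] size [104.5 130.5] yaw 17.0 line err x -2.3
t 19.4 tcp [ 605.1 -243.8   77.3] yaw 91.61 open 60.0 F [-0.3 -0.   0.2] -> frac [-0.011  0.007  0.603]
```

```bash
python3 -m pendant '[[-0.011,0.01,0.1,0,0,0,60],[-0.011,0.01,0.25,0,0,0,60],[-0.011,0.01,0.4,0,0,0,60],[-0.011,0.01,0.5,0,0,0,60],[-0.011,0.01,0.57,0,0,0,60],[-0.011,0.01,0.6,0,0,0,60],[-0.011,0.01,0.6,0,0,0,60],[-0.011,0.01,0.6,0,0,0,60]]' 
python3 -m pendant '[[0.08,0,0,0,0,0,60],[0.16,0,0,0,0,0,60],[0.24,0,0,0,0,0,60],[0.32,0,0,0,0,0,60],[0.4,0,0,0,0,0,60],[0.48,0,0,0,0,0,60],[0.56,0,0,0,0,0,60],[0.64,0,0,0,0,0,60]]'
python3 - <<'E'
from h import *
c=board("side"); cv2.imwrite("pics/side5.png",c["img"]); go(602,-100,5)
E
```

```text
clock: 20.2
ee_pos: [606.8, -245.3, 5.8]
eef_rot: [2.188, 2.253, 0.001]
wrist_force: [0.5, -0.6, -0.3]
opening: 59.4
grasp_force: 0.0
clock: 21.0
ee_pos: [604.0, -167.4, 5.4]
eef_rot: [-2.189, -2.254, 0.0]
wrist_force: [-1.3, -1.4, 1.3]
opening: 59.6
grasp_force: 0.6
side centre [583.1 -55.4] size [44.6 59. ] yaw 2.2 line err x -17.2
t 21.05 tcp [ 603.6 -165.8    5.2] yaw 91.69 open 60.2 F [-1.4  0.5  0.3] -> frac [0.548 0.003 0.002]
```

View pics/side5.png

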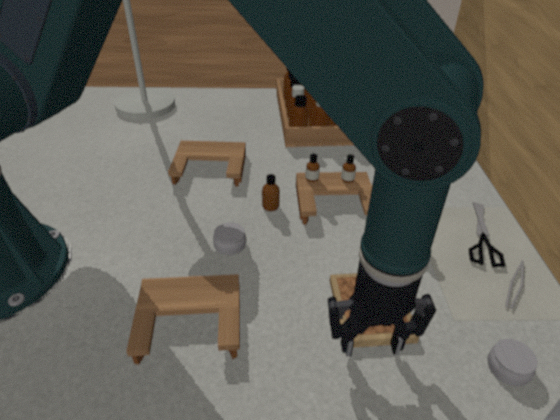

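The board is now aligned with the slot at about (375,310), with the fingers flat against its trailing end. Next I check its lateral offset from the visible edges.

```bash
cat >> h.py <<'E'
def edges(cam="side"):
    w=cloud(ctrl.camera(cam)); p=w[(abs(w[...,2]-18)<3)&(abs(w[...,0]-600)<85)]
    for y in range(-200,120,10):
        q=p[abs(p[:,1]-y)<5]
        if len(q)>10:
            L=593.2+(183.5-y)*0.0297; print(y,len(q),"left",round(q[:,0].min()-L,1),"right",round(q[:,0].max()-L,1))
E
python3 - <<'E'
from h import *
edges("side")
E
```

```text
-180 26 left -42.4 right 35.1
-170 18 left -42.1 right 42.1
-160 22 left -22.2 right 29.7
-150 241 left -23.2 right 73.0
-140 160 left -8.3 right 37.1
-130 53 left 2.5 right 40.1
-120 49 left -36.8 right 67.8
-110 44 left -32.3 right 71.8
-80 48 left -36.9 right -17.2
-70 84 left -38.3 right -9.2
-60 95 left -38.4 right -6.4
-50 103 left -38.2 right -2.5
-40 109 left -38.9 right -0.9
-30 89 left -37.9 right 2.5
```

```bash
python3 -m pendant '[[-0.15,0,0,0,0,0,60],[-0.15,0,-0.25,0,0,0.02,60],[-0.15,0,-0.55,0,0,0.043,60],[0.1,0.3,-0.6,0,0,0.066,60],[0.4,0.6,-0.6,0,0,0.089,60],[0.59,0.863,-0.6,0,0,0.112,60],[0.59,0.863,-0.6,0,0,0.135,60],[0.59,0.863,-0.6,0,0,0.158,60]]' >/dev/null
python3 -m pendant '[[0,0,0,0,0,0.02,60],[0,0,0,0,0,0.04,60],[0,0,0,0,0,0.06,60],[0,0,0,0,0,0.08,60],[0,0,0,0,0,0.092,60],[0,0,0,0,0,0.092,60],[0,0,0,0,0,0.092,60],[0,0,0,0,0,0.092,60]]'
python3 - <<'E'
from h import *
board("side"); go(705,-92,5)
E
```

```text
clock: 22.7
ee_pos: [705.6, -95.2, 77.2]
eef_rot: [-3.141, -0.047, 0.0]
wrist_force: [-1.5, 0.6, -0.6]
opening: 59.8
grasp_force: 0.0
side centre [618.7 -89.3] size [110.3 131.9] yaw 3.2 line err x 17.4
t 22.75 tcp [705.6 -95.   77.3] yaw 1.71 open 60.0 F [ 1.   0.1 -0.4] -> frac [-0.004 -0.025  0.603]
```

```bash
python3 -m pendant '[[0,-0.05,0.1,0,0,0,60],[0,-0.05,0.25,0,0,0,60],[0,-0.05,0.4,0,0,0,60],[0,-0.05,0.5,0,0,0,60],[0,-0.05,0.57,0,0,0,60],[0,-0.05,0.6,0,0,0,60],[0,-0.05,0.6,0,0,0,60],[0,-0.05,0.6,0,0,0,60]]' 
python3 -m pendant '[[-0.06,0,0,0,0,0,60],[-0.12,0,0,0,0,0,60],[-0.17,0,0,0,0,0,60],[-0.21,0,0,0,0,0,60],[-0.25,0,0,0,0,0,60],[-0.29,0,0,0,0,0,60],[-0.31,0,0,0,0,0,60],[-0.31,0,0,0,0,0,60]]'
python3 - <<'E'
from h import *
board("side"); go(668,-88,5)
E
```

```text
clock: 23.55
ee_pos: [705.9, -88.6, 5.9]
eef_rot: [3.141, 0.046, 0.002]
wrist_force: [-0.4, 1.0, -0.3]
opening: 59.6
grasp_force: 0.0
clock: 24.35
ee_pos: [667.8, -89.6, 5.4]
eef_rot: [-3.141, -0.046, 0.001]
wrist_force: [0.6, 0.5, 0.9]
opening: 60.3
grasp_force: 0.2
side centre [609.5 -88.4] size [128.2 131.6] yaw 1.3 line err x 8.2
t 24.4 tcp [667.8 -89.6   5.3] yaw 1.67 open 59.9 F [0.9 0.1 0.1] -> frac [ 0.002 -0.013  0.002]
```

```bash
python3 -m pendant '[[0.15,0,0,0,0,0,60],[0.15,0,-0.25,0,0,-0.02,60],[0.15,0,-0.55,0,0,-0.043,60],[0,0.3,-0.6,0,0,-0.066,60],[-0.3,0.6,-0.6,0,0,-0.089,60],[-0.555,0.86,-0.6,0,0,-0.112,60],[-0.555,0.86,-0.6,0,0,-0.135,60],[-0.555,0.86,-0.6,0,0,-0.158,60]]' >/dev/null
python3 -m pendant '[[0,0,0,0,0,-0.02,60],[0,0,0,0,0,-0.04,60],[0,0,0,0,0,-0.06,60],[0,0,0,0,0,-0.08,60],[0,0,0,0,0,-0.092,60],[0,0,0,0,0,-0.092,60],[0,0,0,0,0,-0.092,60],[0,0,0,0,0,-0.092,60]]'
python3 - <<'E'
from h import *
board("side"); board("top"); go(604,-190,5)
E
```

```text
clock: 26.0
ee_pos: [604.5, -194.6, 77.2]
eef_rot: [-2.19, -2.252, 0.0]
wrist_force: [0.1, 0.0, -0.4]
opening: 59.8
grasp_force: 0.0
side centre [ 624.5 -125.5] size [64.5 55.8] yaw 1.6 line err x 22.2Traceback (most recent call last):
  File "<stdin>", line 2, in <module>
  File "h.py", line 16, in board
    n,l,st,_=cv2.connectedComponentsWithStats(m); i=1+np.argmax(st[1:,4]); p=w[l==i][:,:2]
                                                      ~~~~~~~~~^^^^^^^^^^
    return _wrapfunc(a, 'argmax', axis=axis, out=out, **kwds)
    return bound(*args, **kwds)
ValueError: attempt to get argmax of an empty sequence
```

```bash
python3 -m pendant '[[0,0,0.1,0,0,0,60],[0,0,0.25,0,0,0,60],[0,0,0.4,0,0,0,60],[0,0,0.5,0,0,0,60],[0,0,0.57,0,0,0,60],[0,0,0.6,0,0,0,60],[0,0,0.6,0,0,0,60],[0,0,0.6,0,0,0,60]]' 
python3 -m pendant '[[0.12,0,0,0,0,0,60],[0.24,0,0,0,0,0,60],[0.36,0,0,0,0,0,60],[0.48,0,0,0,0,0,60],[0.6,0,0,0,0,0,60],[0.72,0,0,0,0,0,60],[0.84,0,0,0,0,0,60],[0.9,0,0,0,0,0,60]]'
python3 - <<'E'
from h import *
edges("side"); go(600,-20,5)
E
```

```text
clock: 26.9
ee_pos: [605.1, -194.9, 5.8]
eef_rot: [2.188, 2.253, 0.001]
wrist_force: [-0.4, -0.5, 0.5]
opening: 60.0
grasp_force: 0.0
clock: 27.7
ee_pos: [601.2, -84.9, 5.3]
eef_rot: [-2.187, -2.254, 0.0]
wrist_force: [-0.4, -1.5, 1.9]
opening: 60.3
grasp_force: 0.9
-100 22 left -37.5 right 35.1
-90 24 left -43.3 right 41.1
-80 31 left -56.5 right 29.6
-70 228 left -55.9 right 53.3
-60 158 left -56.0 right 36.0
-50 129 left -56.3 right 39.8
-40 63 left -55.5 right 39.6
-30 34 left -55.8 right -27.1
-20 26 left -55.9 right -22.7
-10 27 left -56.4 right -19.6
10 13 left -56.2 right -36.9
20 59 left -56.1 right -18.4
30 107 left -55.9 right -9.5
40 101 left -56.1 right -7.9
50 85 left -55.2 right -4.5
t 27.75 tcp [600.9 -84.3   5.2] yaw 91.74 open 59.7 F [-0.3  1.1 -0.1] -> frac [0.536 0.008 0.002]
```

```bash
python3 -m pendant '[[0.1,0,0,0,0,0,60],[0.2,0,0,0,0,0,60],[0.3,0,0,0,0,0,60],[0.4,0,0,0,0,0,60],[0.5,0,0,0,0,0,60],[0.6,0,0,0,0,0,60],[0.7,0,0,0,0,0,60],[0.75,0,0,0,0,0,60]]'
python3 -m pendant '[[0.06,0,0,0,0,0,60],[0.12,0,0,0,0,0,60],[0.18,0,0,0,0,0,60],[0.24,0,0,0,0,0,60],[0.3,0,0,0,0,0,60],[0.36,0,0,0,0,0,60],[0.42,0,0,0,0,0,60],[0.42,0,0,0,0,0,60]]'
python3 - <<'E'
from h import *
edges("side"); go(598,97,5)
E
```

```text
clock: 28.55
ee_pos: [598.6, 4.7, 5.3]
eef_rot: [-2.188, -2.254, 0.0]
wrist_force: [0.1, -0.6, -1.7]
opening: 59.9
grasp_force: 0.3
clock: 29.35
ee_pos: [597.3, 54.7, 5.4]
eef_rot: [-2.188, -2.254, -0.0]
wrist_force: [-0.1, -0.4, -0.1]
opening: 60.0
grasp_force: 0.0
40 19 left -41.7 right 35.0
50 17 left -43.0 right 41.1
60 21 left -53.5 right 29.5
70 158 left -54.8 right 54.0
80 144 left -55.6 right 53.1
90 109 left -54.5 right 37.6
100 96 left -55.4 right 41.4
110 83 left -55.6 right 41.0
t 29.4 tcp [597.4  54.2   5.4] yaw 91.71 open 60.1 F [ 0.   1.1 -0.4] -> frac [0.356 0.016 0.003]
```

```bash
python3 -m pendant '[[0.05,0,0,0,0,0,60],[0.1,0,0,0,0,0,60],[0.15,0,0,0,0,0,60],[0.2,0,0,0,0,0,60],[0.25,0,0,0,0,0,60],[0.29,0,0,0,0,0,60],[0.32,0,0,0,0,0,60],[0.32,0,0,0,0,0,60]]'
python3 -m pendant '[[0.01,0,0,0,0,0,60],[0.02,0,0,0,0,0,60],[0.03,0,0,0,0,0,60],[0.035,0,0,0,0,0,60],[0.04,0,0,0,0,0,60],[0.045,0,0,0,0,0,60],[0.05,0,0,0,0,0,60],[0.05,0,0,0,0,0,60]]'
```

```text
clock: 30.2
ee_pos: [596.3, 92.7, 5.4]
eef_rot: [-2.188, -2.254, -0.0]
wrist_force: [0.5, -0.1, 0.2]
opening: 60.0
grasp_force: 0.0
clock: 31.0
ee_pos: [596.3, 97.1, 5.4]
eef_rot: [2.188, 2.253, -0.001]
wrist_force: [1.0, -6.1, 0.1]
opening: 60.1
grasp_force: 2.7
```

```bash
python3 -m pendant '[[0.01,0,0,0,0,0,60],[0.015,0,0,0,0,0,60],[0.02,0,0,0,0,0,60],[0.02,0,0,0,0,0,60],[0.02,0,0,0,0,0,60],[0.02,0,0,0,0,0,60],[0.02,0,0,0,0,0,60],[0.02,0,0,0,0,0,60]]'
```

```text
clock: 31.8
ee_pos: [596.3, 97.3, 5.4]
eef_rot: [2.185, 2.253, -0.004]
wrist_force: [0.8, -14.7, -0.1]
opening: 59.6
grasp_force: 7.4
```

Force rises with no travel, so the board is against the stop, exactly where expected (97 mm). I'll retreat and check.

```bash
python3 -m pendant '[[-0.1,0,0,0,0,0,60],[-0.25,0,0,0,0,0,60],[-0.25,0,-0.3,0,0,0,60],[-0.4,0,-0.7,0,0,0,60],[-0.7,0,-0.9,0,0,0,60],[-1,0,-1,0,0,0,60],[-1,0,-1,0,0,0,60],[-1,0,-1,0,0,0,60]]'
python3 -m pendant '[[-0.3,0,0,0,0,0,60],[-0.6,0,0,0,0,0,60],[-1,0,0,0,0,0,60],[-1,0,0,0,0,0,60],[-1,0,0,0,0,0,60],[-1,0,0,0,0,0,60],[-1,0,0,0,0,0,60],[-1,0,0,0,0,0,60]]' >/dev/null
python3 - <<'E'
from h import *
c=ctrl.camera("top"); cv2.imwrite("pics/top9.png",c["img"]); w=cloud(c)
X=np.array([-.0297,.9996]); C=np.array([593.5,185.3])
p=w[(abs(w[...,2]-18)<4)&(np.hypot(w[...,0]-594,w[...,1]-150)<75)][:,:2]-C
a=p@X; b=p@np.array([-.9996,-.0297]); print("board x",np.percentile(a,[0,1,50]),"y",b.min(),b.max())
E
```

```text
clock: 32.6
ee_pos: [599.5, -20.0, 125.6]
eef_rot: [-2.191, -2.251, -0.002]
wrist_force: [0.2, 0.9, 0.4]
opening: 59.9
grasp_force: 0.0
board x [-75.56439056 -74.86759409 -38.87466009] y -52.532904497192675 75.37222622139065
```

View pics/top9.png

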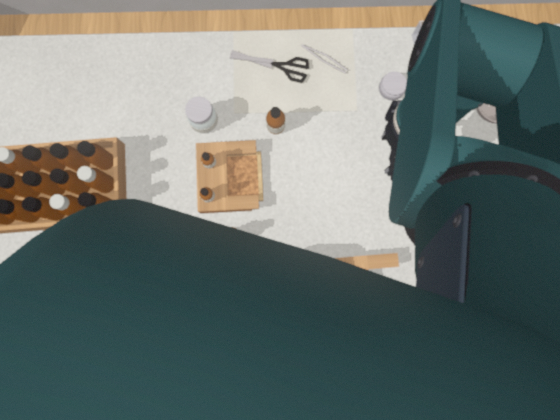

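The board is in the slot at (243,177), with its trailing end at x = -75 mm, which is home. The bottle stands upright at (276,120) and both small bottles at (207,158) and (205,194) are in place.

```bash
python3 -c "
from workcell import ctrl
print(ctrl.finish_job())"
```

```text
the job is handed in; nothing more can be done
None
```

The job is handed in: the bottle stands upright about 117 mm to the side of the slot's centre line, the board is home against the stop (trailing end measured at -75 mm), and I touched none of the other bottles; the interface gave no verdict on the run.

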